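# Lock a taper-shank probe holder in its socket

## Task

Take the taper-shank probe holder out of the tool block, set it lightly and upright into the round taper socket of the stand, and let go of it. Then tap its flat head down with the fingertips until the taper bites and stays locked (taps of about 20 N do it, well above 24 N would spoil the socket), and leave everything else on the bench where it is.

Things in the scene. Friction and masses are not known exactly. Their poses are not given: they have to be found in the camera images.
- arbor_grip (a point): The probe holder to seat (0.22 to 0.35 kg): the middle of its round black handle (28 mm diameter, 48 mm long, the only thick round handle in the tool block). On the holder's axis, 86 mm above its tip, 24 mm below its flat head, 24 mm above the collar's top. z: the holder's axis, towards the head.
- arbor_head (a point): Centre of the probe holder's flat head, the face to tap, 110 mm above its tip. A tap that peaks at 19 to 23 N locks the holder, and a second one then hardly moves it; its weight or a tap of less than 8 N does not lock it; much above 24 N the socket is overdriven.
- arbor_tip (a point): Centre of the probe holder's lower, thin end. Once the sleeve is on its stop the force rises by about 9 to 13 N per mm of depth and the jaws grip the taper; friction keeps it where a tap has driven it (it springs back about 1 mm or less). The collar stays clear of the housing.
- arbor: The same probe holder, 110 mm long; origin at its tip, z towards the head. From the tip: steel taper shank 46 mm long, 16 to 29 mm diameter; neck 26 mm diameter, 10 mm; collar 40 mm diameter, 6 mm thick; black handle with flat steel-faced head. It starts hanging upright by the collar in one hole of the tool block, tip 4 mm above the bench.
- rack: Fixed aluminium tool block, 200 x 70 x 60 mm, with three holes of 33 mm right through it, in a row along its own x at -60, 0 and +60 mm; origin under its centre, on the bench. The probe holder and two other tools hang in it by their collars, in any order; pinch the handle across the row (along the block's y).
- stand: Fixed taper socket stand: dark base plate 110 x 110 x 10 mm, on it a round aluminium housing (72 mm diameter, top 68 mm above the bench); in it a short sliding sleeve with four sprung steel jaws round a tapered hole of the shank's taper, about 25 mm wide at the jaws' upper ends (13 mm below to 5 mm above the housing's top); the shank centres itself in it. Origin under its centre.
- socket_mouth (a point): Centre of the socket at the housing's top, 68 mm above the bench; z up. Set in lightly, the holder stays upright with its tip 30 to 49 mm below this point. From there a push of 4 to 8 N slides the sleeve down by its play, 0 to 12 mm, to a stop whose depth also differs by 6 mm: neither shows in any pose, only in the force.
- rod_mid (a point): Bystander in the tool block: a thin steel rod (12 mm) with a 22 mm black ball on top and a 40 mm collar, 101 mm long; point 66 mm above its lower end.
- key_mid (a point): Bystander in the tool block: a thin steel stem with a flat dark cross bar (14 x 36 x 12 mm) on top and a 40 mm collar, 85 mm long; point 66 mm above its lower end.
- dish_mid (a point): Bystander: clear round dish, 88 mm diameter, 14 mm high; point at its centre.
- vial_mid (a point): Bystander: small white jar with a screw cap, 28 mm diameter, 60 mm high; point at its centre.
- marker_mid (a point): Bystander: white marker pen lying on the bench, 130 mm long; point at its centre.
- tweezers_mid (a point): Bystander: steel tweezers lying on the bench, 120 mm long; point at their centre.
There are look-alikes about, which are no part of the job. Leave any green or turquoise look-alike of the arbor alone.

How it is judged:
By the outcome, as a careful person would: the job done as asked, in the order asked, and still so for the second after the job is handed in, with the robot touching nothing.
It also fails if it takes over 58 s, if anything falls off the work surface, if the arm or the gripper's body presses on something with over 40 N, if the wrist force passes 120 N, or if a joint passes its speed limit or range.

## Robot

A 7-joint arm with a two-finger parallel gripper is mounted at the origin on the work surface. World frame = base frame: x ahead of the robot, y to its left, z up, the work surface at z = 0. Lengths are in m, angles in rad, forces in N, time in s.
With the tool pointing down it reaches from about 0.4 to 0.75 m from the base axis. Payload 19.5 kg.
Tool frame: the origin (TCP) lies where the fingers leave the gripper's body, on its centre line; the fingertips stand 73 mm ahead of it and the grasp point (between the pads) lies grasp_offset ahead of it (grasp_offset is the distance from the TCP to the grasp point, in m); z points along the fingers, y is the direction in which the jaws open and shut (so a half turn about z gives the same grasp; the last joint's range is limited). The gripper opens to 85 mm and grips with 20 to 120 N. Pads are 22 mm wide; open, the fingers measure 114 mm over their backs; the gripper's body (76 mm by 85 mm) begins 54 mm behind the grasp point. The pads swing forward as they close: fully open they stand 13 mm farther back than shut.
Start: joints at [1.171, 0.707, -0.028, 1.485, 0.022, 0.951, -0.075], TCP at [0.201, -0.539, 0.304] pointing down, gripper open.
Joint ranges: [-2.71, 2.71], [-0.32, 2.16], [-1.57, 1.52], [0, 2.45], [-1.46, 4.6], [0, 2.02], [-2.83, 2.83]. Speed limits (rad/s): [1.89, 1.89, 2.57, 2.57, 3.01, 3.01, 3.01].

## Interface

Orientations are given as [roll, pitch, yaw] about the fixed x, y, z axes, in that order (R = Rz(yaw) Ry(pitch) Rx(roll)).
In Python, from station import * gives the robot as it stands.
- The arm moves only by the tool drive_tool, never from a script. Its argument "plan" is a list that holds one entry, the list of rows, each a list of 4 numbers: the shift along the tool's x, y, z in mm, then the turn about the tool's z in degrees. A call has 1 to 20 rows; each row shifts and turns the commanded pose from where the row before left it, along the tool's axes as they then stand; what a row does not reach is not made up. A row lasts 1/10 s, in which the tool goes at most 50 mm and 8.59 degrees, less where a joint would pass 70% of its speed; a pose out of reach is approached as far as the arm can. A call is refused whole if a number of a shift passes 50 or a number of a turn 8.59, either way. A call with a gripper value outside its range is refused whole. "hand" is the opening, from 0 (shut) to 1 (fully open), set as the call begins (left out, the last holds). The fingers move at their own pace and stop on an object; "force" is the grip in N (left out, the last holds). Time passes only in rows, so rows that do not move let the fingers close. It gives the time, the measured TCP pose, the force and the opening at its end, in the units of the state.
- read_state(): the state, without advancing time (a new reading comes with each control period).
- camera(name): name is "side" or "top" or "wrist"; returns a dict with "frame" (480x640x3 uint8, red, green, blue), "vfov" (degrees; the focal length in pixels is half the picture's height over the tangent of half this angle, whatever the lens; pixels are square), "cx", "cy" (the principal point, pixels), "k1" (the pictures are not rectified: a ray, as slopes to the right and down, at radius r is drawn at 1 + k1 r^2 times it, then the intrinsics apply), "R" (3x3) and "t" (3): a world point X has camera coordinates R X + t. Camera axes: x right, y down, z forward; pixel columns grow to the right and rows downward; lengths in m; the calibration is good to about 2 mm. A picture is of the moment at which its call begins. There is no depth.
- job_done(): hands the job in, once; it reports no verdict.
The state is a dict: "clock": time; "joints": joint angles; "qvel": joint speeds; "tau": joint torques, N m; "position": TCP position; "eef_rot": TCP orientation; "wrist_force": force on the tool from outside, world axes, zero at the start; "moment": the same for the moment, N m; "width": finger opening in m.
Only numpy, scipy, OpenCV 4.12 (cv2) and the standard library are available. Lean on these libraries where they do the work, as an engineer would, in place of code of your own. Each camera call takes 0.05 s, during which the arm holds its last target. There are 200 camera calls.

## Working session

There is one attempt and no reset: what is moved stays moved. The work goes in short steps, Python scripts to look and compute and a tool call to move; the robot and the scene stay as the last step left them, time stands still between calls to the robot, and variables do not carry over. Pictures are saved under pics/ and viewed, about 8 in all and at most 12, crops included, and the job is handed in when it is done.

Besides the shell and the picture viewer there is one more tool, called after ">>>" as name([rows], argument=value, ...), one row to a line, values as JSON. drive_tool: Moves the arm, as the interface text tells. Its arguments: {"type":"object","properties":{"plan":{"type":"array","items":{"type":"array","items":{"type":"array","items":{"type":"number"}}}},"hand":{"type":"number"},"force":{"type":"number"}},"required":["plan"]}

```bash
ls; mkdir -p pics; cat > h.py <<'E'
from station import *
import numpy as np, cv2
def K(c):
    f=240/np.tan(np.radians(c["vfov"]/2)); return f
def ray(c,u,v):
    f=K(c); d=np.array([(u-c["cx"])/f,(v-c["cy"])/f]); r=d.copy()
    for _ in range(20): r=d/(1+c["k1"]*(r@r))
    R=np.array(c["R"]); t=np.array(c["t"])
    o=-R.T@t; w=R.T@np.array([r[0],r[1],1]); return o,w
def onz(c,u,v,z):
    o,w=ray(c,u,v); return o+w*(z-o[2])/w[2]
def proj(c,X):
    p=np.array(c["R"])@np.array(X)+np.array(c["t"]); s=p[:2]/p[2]; s=s*(1+c["k1"]*(s@s))
    return K(c)*s+[c["cx"],c["cy"]]
def tri(obs):
    A=0;b=0
    for c,u,v in obs:
        o,w=ray(c,u,v); w/=np.linalg.norm(w); P=np.eye(3)-np.outer(w,w); A=A+P; b=b+P@o
    return np.linalg.solve(A,b)
def shot(n,name):
    import pickle
    c=camera(n); cv2.imwrite(f"pics/{name}.png",c["frame"][:,:,::-1]); pickle.dump(c,open(f"pics/{name}.pkl","wb")); return c
def load(name):
    import pickle; return pickle.load(open(f"pics/{name}.pkl","rb"))
E
python3 - <<'E'
from h import *
for n in("top","side"):
    c=shot(n,n+"0"); print(n,c["vfov"],c["cx"],c["cy"],c["k1"],-np.array(c["R"]).T@c["t"])
print(read_state()); 
try: print(grasp_offset)
except Exception as e: print(e)
E
```

```text
pics
top 57.02477852007656 326.35867737166495 236.66386535252917 -0.08083018541277466 [0.37693717 0.01421473 0.99521301]
side 50.96037370518061 324.6041843174726 237.00330752447678 -0.06517979241964386 [0.29494279 0.75898288 0.581449  ]
{'clock': 0.1, 'joints': array([ 1.17131231,  0.70699298, -0.02763457,  1.48492452,  0.02202343,
        0.95090053, -0.07553077]), 'qvel': array([ 7.11951856e-05, -5.47516353e-04, -4.35042342e-04,  1.24961453e-03,
        1.43761174e-03, -1.57152552e-03,  7.96690805e-04]), 'tau': array([ 2.06044468e-03, -8.84296417e+01,  1.23666577e+00, -2.36458075e+01,
        1.70297537e-02,  5.04661642e-03, -3.82044084e-05]), 'position': array([ 0.20131651, -0.53844136,  0.303508  ]), 'eef_rot': array([-3.14067106e+00,  3.43515039e-05,  3.57779021e-01]), 'wrist_force': array([ 0.07912897, -0.318878  ,  0.00865137]), 'moment': array([ 0.03220332, -0.01117343, -0.01008858]), 'width': 0.0854875776328522}
0.0539
```

View pics/top0.png

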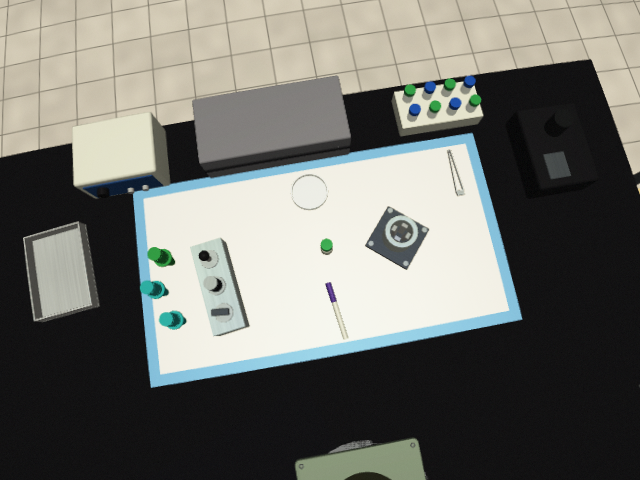

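View pics/side0.png

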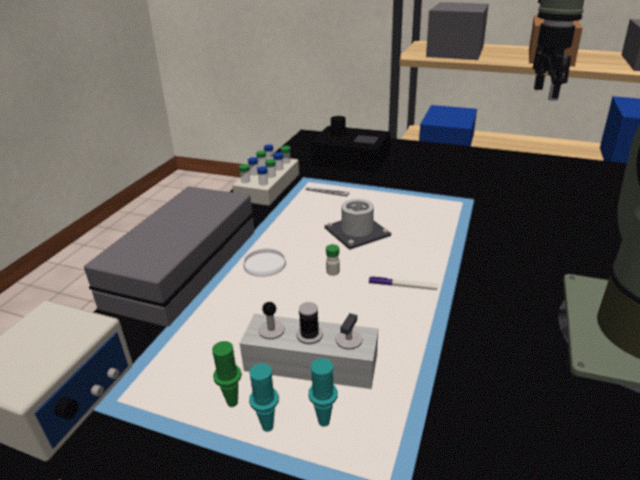

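The top view shows the tool block at about (218,287) and the stand at about (400,235). The arbor, with its steel-topped black handle, is in the block's middle hole: side view (309,320), top view about (213,284). The look-alikes are standing beside the block. Next I'll zoom in.

```bash
python3 - <<'E'
import cv2,numpy as np
t=cv2.imread("pics/top0.png");s=cv2.imread("pics/side0.png")
def cr(i,x,y,w,h): return cv2.resize(i[y:y+h,x:x+w],(400,300),interpolation=cv2.INTER_CUBIC)
a=np.hstack([cr(t,175,235,80,60) ,cr(t,175,280,80,60)])
a=np.hstack([cv2.resize(t[232:340,180:252],(400,600),interpolation=cv2.INTER_CUBIC),np.vstack([cr(t,360,200,80,60),cr(s,250,290,120,90)])])
cv2.imwrite("pics/z.png",a)
E
```

```text
(no output)
```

View pics/z.png

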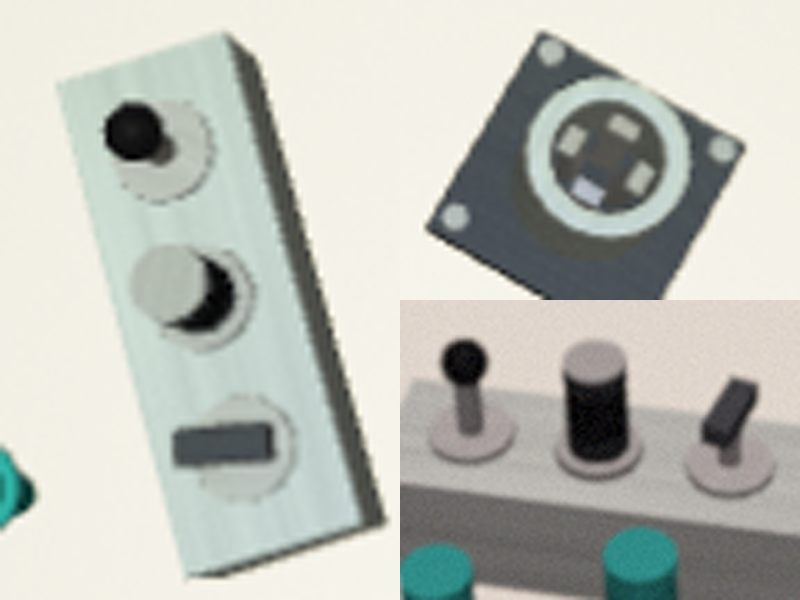

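The crops confirm it. The arbor head is at top (210.1,283.3) and side (308.2,308.6). The housing top ring is centred at top (401.6,231.4).

```bash
python3 - <<'E'
from h import *
np.set_printoptions(precision=4,suppress=True)
t=load("top0");s=load("side0")
print("head",onz(t,210.1,283.3,.114),onz(s,308.2,308.6,.114),tri([(t,210.1,283.3),(s,308.2,308.6)]))
a=onz(t,209.7,259,.066);b=onz(t,216.9,286,.066);k=onz(t,223.7,312.6,.066)
print("collars",a,b,k,np.linalg.norm(a-b),np.linalg.norm(b-k))
print("row dir deg",np.degrees(np.arctan2(*(a-k)[[1,0]])))
C=[onz(t,180+x/5.556,232+y/5.556,.06) for x,y in[(57,85),(228,32),(363,525),(187,578)]]
print("block",np.mean(C,0),[np.linalg.norm(C[i]-C[i-1]) for i in range(4)],np.degrees(np.arctan2(*((C[0]-C[3])[[1,0]]))),np.degrees(np.arctan2(*((C[1]-C[2])[[1,0]]))))
print("mouth",onz(t,401.6,231.4,.068),proj(s,onz(t,401.6,231.4,.068)))
E
```

```text
head [0.5184 0.2305 0.114 ] [0.5188 0.2331 0.114 ] [0.5191 0.2311 0.1123]
collars [0.5782 0.2367 0.066 ] [0.5179 0.2287 0.066 ] [0.46   0.2217 0.066 ] 0.06085531313860413 0.05825960084649482
row dir deg 7.242661366890654
block [0.5187 0.2294 0.06  ] [np.float64(0.1984555832941821), np.float64(0.07001214665760293), np.float64(0.19924609853656386), np.float64(0.06892319794921503)] 7.777517325609491 7.461769029840441
mouth [ 0.5641 -0.1802  0.068 ] [357.7793 205.486 ]
```

>>> drive_tool([
  [[0, 0, 0, 6.5], [0, 0, 0, 6.5], [25, -33, 0, 0], [25, -33, 0, 0], [25, -33, 0, 0], [25, -33, 0, 0], [25, -33, 0, 0], [25, -33, 0, 0], [25, -33, 0, 0], [25, -33, 0, 0], [25, -33, 0, 0], [25, -33, 0, 0], [25, -33, 0, 0], [25, -33, 0, 0], [0, 0, 0, 0]],
], hand=1, force=60)

```text
clock: 1.6
position: [0.4491, -0.1021, 0.3035]
eef_rot: [-3.14, -0.001, 0.138]
wrist_force: [-0.8, -1.7, -0.0]
width: 0.0853
```

>>> drive_tool([
  [[14.3, -40, 0, 0], [14.3, -40, 0, 0], [14.3, -40, 0, 0], [14.3, -40, 0, 0], [14.3, -40, 0, 0], [14.3, -40, 0, 0], [14.3, -40, 0, 0], [14.3, -40, 0, 0], [0, 0, 30, 0], [0, 0, 20, 0], [0, 0, 0, 0], [0, 0, 0, 0]],
])

```text
clock: 2.8
position: [0.519, 0.2251, 0.2544]
eef_rot: [3.142, 0.0, 0.13]
wrist_force: [-0.9, 0.4, 1.1]
width: 0.0853
```

```bash
python3 - <<'E'
from h import *
c=shot("wrist","w1"); print(read_state()["position"],read_state()["eef_rot"],-np.array(c["R"]).T@c["t"])
print(proj(c,[.5185,.2303,.114]),proj(c,[.5185,.2303,.066]))
E
```

```text
[0.51914435 0.22516753 0.25492425] [-3.14124494e+00 -9.65499761e-04  1.30367898e-01] [0.58689396 0.23371214 0.32358571]
[315.36958359 251.50833627] [316.82607211 232.64220692]
```

View pics/w1.png

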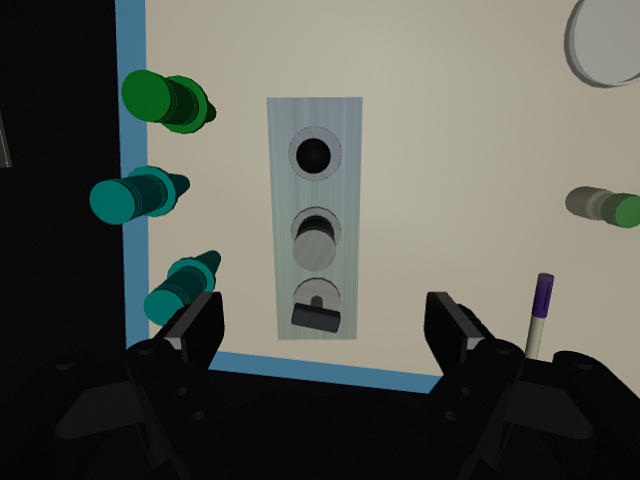

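The wrist view shows the arbor head at (314.5,249), against a predicted (315,251.5). The estimate holds to about 1 mm, and the y shift is 5 mm short. I'll correct that, descend and grip.

>>> drive_tool([
  [[0.5, -5, 18, 0], [0, 0, 20, 0], [0, 0, 20, 0], [0, 0, 20, 0], [0, 0, 20, 0], [0, 0, 10, 0], [0, 0, 0, 0], [0, 0, 0, 0]],
])

```text
clock: 3.65
position: [0.519, 0.2305, 0.147]
eef_rot: [-3.141, -0.001, 0.131]
wrist_force: [0.6, -0.3, 0.6]
width: 0.0857
```

>>> drive_tool([
  [[0, 0, 0, 0], [0, 0, 0, 0], [0, 0, 0, 0], [0, 0, 0, 0], [0, 0, 0, 0], [0, 0, 0, 0], [0, 0, 0, 0], [0, 0, 0, 0]],
], hand=0, force=60)

```text
clock: 4.45
position: [0.5187, 0.2305, 0.1463]
eef_rot: [-3.141, -0.0, 0.131]
wrist_force: [-0.9, -0.4, 5.7]
width: 0.0267
```

>>> drive_tool([
  [[0, 0, -5, 0], [0, 0, -10, 0], [0, 0, -20, 0], [0, 0, -25, 0], [0, 0, -25, 0], [0, 0, -25, 0], [0, 0, -10, 0], [0, 0, 0, 0], [0, 0, 0, 0]],
])

```text
clock: 5.35
position: [0.5183, 0.2304, 0.2651]
eef_rot: [3.141, 0.001, 0.131]
wrist_force: [0.2, -0.4, -2.8]
width: 0.0264
```

```bash
python3 - <<'E'
from h import *
c=shot("side","s2"); t=shot("top","t2"); s=read_state(); p=s["position"];print(p,s["eef_rot"],s["wrist_force"],s["width"])
g=p-[0,0,.0539]
for n,dz in(("tip",-.083),("mid",0),("head",.027)): print(n,proj(c,g+[0,0,dz]),proj(t,g+[0,0,dz]))
u,v=proj(c,g).astype(int); u2,v2=proj(t,g).astype(int)
a=cv2.resize(c["frame"][v-75:v+75,u-50:u+50],(400,600),interpolation=2); b=cv2.resize(t["frame"][v2-75:v2+75,u2-50:u2+50],(400,600),interpolation=2)
print(u-50,v-75,u2-50,v2-75)
cv2.imwrite("pics/z2.png",np.hstack([a,b])[:,:,::-1])
E
```

```text
[0.51832395 0.23033012 0.26483006] [3.14117302e+00 1.65087652e-03 1.30919197e-01] [ 0.74647744  0.78186032 -2.57910185] 0.026656096350155565
tip [308.78324112 299.99174177] [208.37821627 282.50177754]
mid [306.23242275 251.69883628] [196.19056389 277.09443343]
head [305.33617028 234.62618999] [191.67957927 275.0891435 ]
256 176 146 202
```

View pics/z2.png

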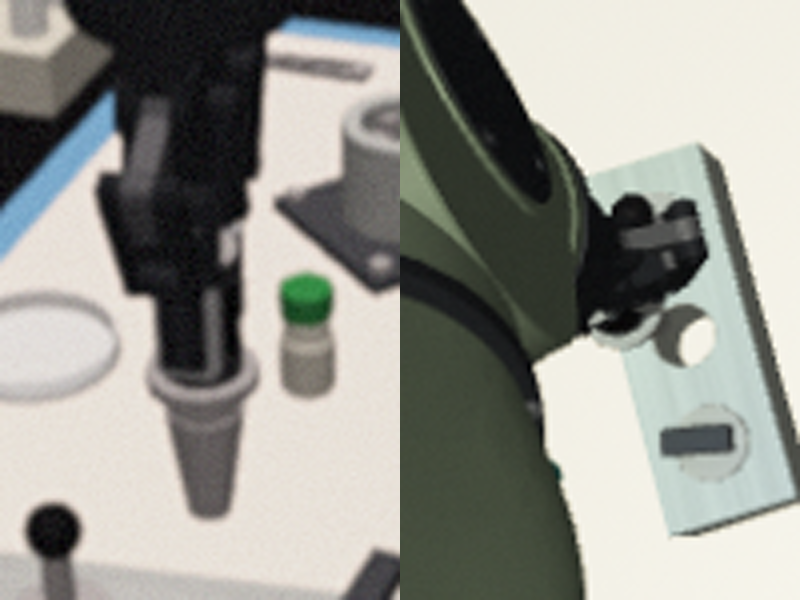

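The side view shows the holder gripped upright on the axis, tip at (308.5,302) against a predicted (308.8,300). That puts the tip about 142 mm below the TCP. Now I'll carry it to above the stand.

>>> drive_tool([
  [[0, 13, 0, 0], [-1, 30, 0, 0], [-1, 40, 0, 0], [-1, 40, 0, 0], [-1, 40, 0, 0], [-1, 40, 0, 0], [-1, 40, 0, 0], [-1, 40, 0, 0], [-1, 40, 0, 0], [-1, 40, 0, 0], [0, 30, 0, 0], [0, 15, 0, 0], [0, 5, 0, 0], [0, 0, 0, 0], [0, 0, 0, 0], [0, 0, 0, 0]],
])

```text
clock: 7.05
position: [0.5637, -0.179, 0.2659]
eef_rot: [-3.141, -0.0, 0.132]
wrist_force: [1.0, 0.5, -2.1]
width: 0.0268
```

```bash
python3 - <<'E'
from h import *
c=shot("side","s3"); t=shot("top","t3"); w=shot("wrist","w3");s=read_state(); p=s["position"];print(p,s["eef_rot"],s["wrist_force"],s["width"])
M=np.array([.5641,-.1802,.068])
tip=p-[0,0,.1423]
print("tip",proj(c,tip),proj(t,tip),proj(w,tip)); print("mouth",proj(c,M),proj(t,M),proj(w,M))
u,v=proj(c,(tip+M)/2).astype(int); u2,v2=proj(w,(tip+M)/2).astype(int);print(u-50,v-75,u2,v2)
a=cv2.resize(c["frame"][v-75:v+75,u-50:u+50],(400,600),interpolation=2)
b=cv2.resize(w["frame"],(400,300)); b2=cv2.resize(t["frame"][195:270,350:450],(400,300),interpolation=2)
cv2.imwrite("pics/z3.png",np.hstack([a,np.vstack([b,b2])])[:,:,::-1])
E
```

```text
[ 0.56367707 -0.17959762  0.26596275] [-3.14138706e+00 -6.36540333e-05  1.31717960e-01] [ 0.06996184 -0.16530004 -4.05344542] 0.02695518603083011
tip [358.12758937 182.44499463] [405.75078253 225.39625734] [323.81821861 251.03871933]
mouth [357.79374303 205.49444451] [401.59102667 231.4205953 ] [324.63338234 229.59123815]
307 119 324 239
```

View pics/z3.png

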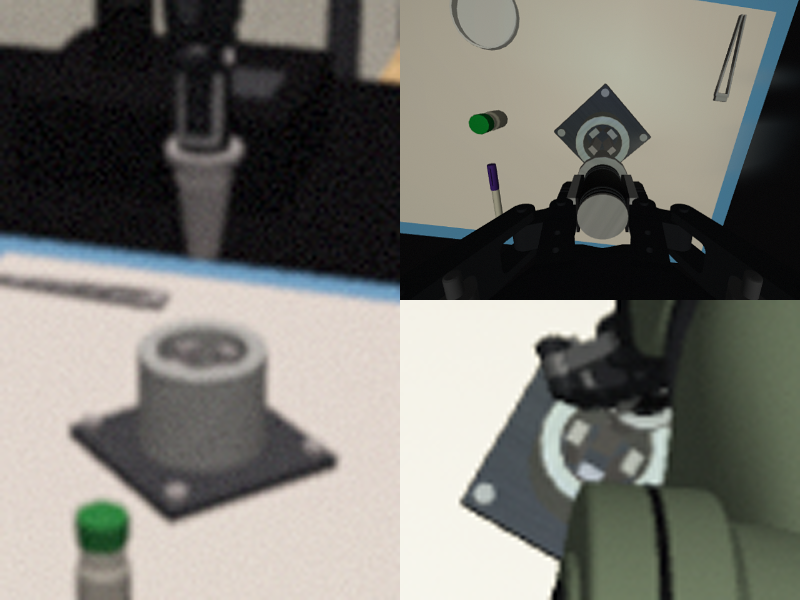

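Tip and socket line up in the side view: tip at u=358.2, socket at u=357.8. Descending.

>>> drive_tool([
  [[0.4, 0.5, 10, 0], [0, 0, 20, 0], [0, 0, 20, 0], [0, 0, 15, 0], [0, 0, 10, 0], [0, 0, 3, 0], [0, 0, 0, 0], [0, 0, 0, 0]],
])

```text
clock: 8.0
position: [0.5643, -0.1807, 0.1884]
eef_rot: [3.141, -0.001, 0.131]
wrist_force: [-0.2, -0.4, -2.5]
width: 0.0269
```

>>> drive_tool([
  [[0, 0, 1, 0], [0, 0, 1, 0], [0, 0, 1, 0], [0, 0, 1, 0], [0, 0, 0, 0]],
])

```text
clock: 8.5
position: [0.564, -0.1806, 0.1838]
eef_rot: [-3.141, 0.0, 0.131]
wrist_force: [-0.2, 1.1, -3.0]
width: 0.0269
```

>>> drive_tool([
  [[0, 0, 1, 0], [0, 0, 1, 0], [0, 0, 1, 0], [0, 0, 0, 0]],
])

```text
clock: 8.9
position: [0.564, -0.1807, 0.1807]
eef_rot: [-3.141, 0.0, 0.131]
wrist_force: [-0.0, -0.7, -3.3]
width: 0.0267
```

>>> drive_tool([
  [[0, 0, 1, 0], [0, 0, 1, 0], [0, 0, 0, 0]],
])

```text
clock: 9.2
position: [0.564, -0.1806, 0.1788]
eef_rot: [-3.141, 0.0, 0.131]
wrist_force: [-0.9, 0.2, -2.6]
width: 0.0268
```

>>> drive_tool([
  [[0, 0, 1, 0], [0, 0, 1, 0], [0, 0, 0, 0]],
])

```text
clock: 9.5
position: [0.564, -0.1806, 0.1768]
eef_rot: [-3.141, 0.0, 0.131]
wrist_force: [0.3, -0.2, -2.0]
width: 0.0264
```

>>> drive_tool([
  [[0, 0, 1, 0], [0, 0, 1, 0], [0, 0, 0, 0]],
])

```text
clock: 9.8
position: [0.564, -0.1804, 0.1748]
eef_rot: [-3.141, 0.0, 0.131]
wrist_force: [0.2, 1.9, -2.4]
width: 0.0269
```

>>> drive_tool([
  [[0, 0, 1, 0], [0, 0, 1, 0], [0, 0, 0, 0]],
])

```text
clock: 10.1
position: [0.5641, -0.1804, 0.1728]
eef_rot: [-3.141, 0.0, 0.131]
wrist_force: [-0.9, 3.3, 0.0]
width: 0.0264
```

It touches on one side (Fy is +3.3), so I'll shift 1 mm towards +y.

>>> drive_tool([
  [[0, -1.0, 0, 0], [0, 0, 0, 0], [0, 0, 0, 0]],
])

```text
clock: 10.4
position: [0.5639, -0.1799, 0.1729]
eef_rot: [3.141, 0.0, 0.131]
wrist_force: [0.4, 0.5, -2.7]
width: 0.0266
```

>>> drive_tool([
  [[0, 0, 1, 0], [0, 0, 0, 0], [0, 0, 0, 0]],
])

```text
clock: 10.7
position: [0.5639, -0.1797, 0.1718]
eef_rot: [-3.142, 0.0, 0.131]
wrist_force: [0.4, -0.2, -3.0]
width: 0.0272
```

>>> drive_tool([
  [[0, 0, 1, 0], [0, 0, 0, 0], [0, 0, 0, 0]],
])

```text
clock: 11.0
position: [0.5639, -0.1797, 0.1709]
eef_rot: [-3.142, 0.0, 0.131]
wrist_force: [-0.4, 1.5, -2.6]
width: 0.0271
```

>>> drive_tool([
  [[0, 0, 1, 0], [0, 0, 0, 0], [0, 0, 0, 0]],
])

```text
clock: 11.3
position: [0.564, -0.1797, 0.17]
eef_rot: [-3.142, -0.0, 0.131]
wrist_force: [-0.8, 1.7, 2.7]
width: 0.0269
```

Contact, with about 5 N of net push at a tip depth of about 40 mm, which is in range. I'll ease the side load and release.

>>> drive_tool([
  [[0, -0.5, -0.5, 0], [0, 0, 0, 0], [0, 0, 0, 0]],
])

```text
clock: 11.6
position: [0.5638, -0.1794, 0.1702]
eef_rot: [3.141, 0.0, 0.131]
wrist_force: [1.1, -2.0, -5.9]
width: 0.0266
```

>>> drive_tool([
  [[0, 0, 0, 0], [0, 0, 0, 0], [0, 0, 0, 0], [0, 0, 0, 0], [0, 0, 0, 0], [0, 0, 0, 0]],
], hand=0.7)

```text
clock: 12.2
position: [0.5639, -0.1791, 0.1704]
eef_rot: [-3.141, 0.0, 0.131]
wrist_force: [-0.4, -0.3, 0.6]
width: 0.0596
```

>>> drive_tool([
  [[0, 0, -10, 0], [0, 0, -20, 0], [0, 0, -20, 0], [0, 0, -20, 0], [0, 0, -10, 0], [0, 0, 0, 0], [0, 0, 0, 0]],
])

```text
clock: 12.9
position: [0.5637, -0.1791, 0.2499]
eef_rot: [-3.141, 0.001, 0.131]
wrist_force: [-0.1, -0.1, -0.5]
width: 0.0599
```

```bash
python3 - <<'E'
from h import *
c=shot("side","s4"); w=shot("wrist","w4");s=read_state(); p=s["position"];print(p,s["eef_rot"],s["wrist_force"],s["width"])
H=np.array([.564,-.1797,.138])
print("head",proj(c,H),proj(w,H),"tip24",proj(c,H+[0,0,-.048]))
a=cv2.resize(c["frame"][115:265,307:407],(400,600),interpolation=2)
b=cv2.resize(w["frame"],(400,300)); b2=cv2.resize(w["frame"][190:310,240:400],(400,300),interpolation=2)
cv2.imwrite("pics/z4.png",np.hstack([a,np.vstack([b,b2])])[:,:,::-1])
E
```

```text
[ 0.56360511 -0.17907582  0.24950696] [-3.14091655e+00  1.29303856e-03  1.30915772e-01] [-0.46163337  0.53073881  0.75471218] 0.059573841774834255
head [358.05236869 176.23483801] [324.64804167 266.87723096] tip24 [357.86081911 196.57799317]
```

View pics/z4.png

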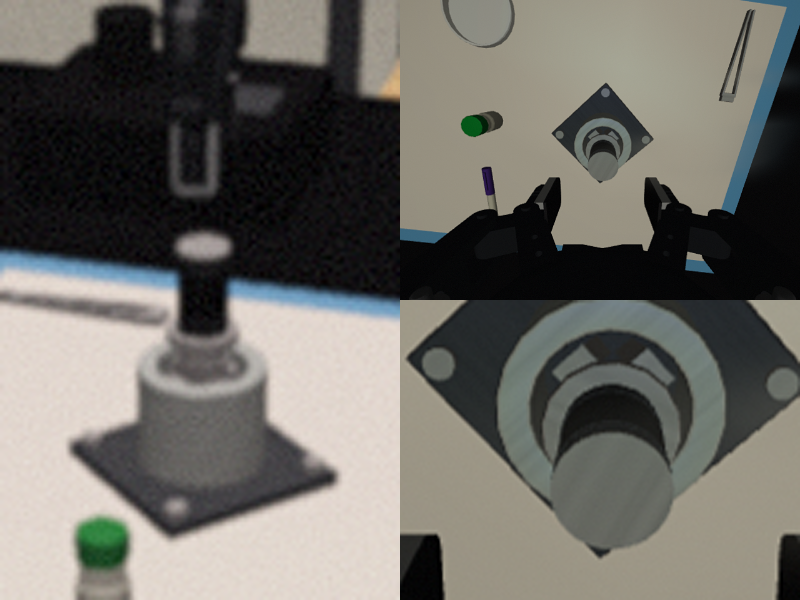

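The holder stands upright: head at side (358,176.8) and wrist (324.8,265.6), which gives z≈0.137. Next I'll shut the fingers and approach the head.

>>> drive_tool([
  [[0.3, 0.6, 0, 0], [0, 0, 0, 0], [0, 0, 0, 0], [0, 0, 0, 0], [0, 0, 0, 0], [0, 0, 0, 0], [0, 0, 0, 0], [0, 0, 0, 0]],
], hand=0, force=60)

```text
clock: 13.8
position: [0.5642, -0.1798, 0.2504]
eef_rot: [-3.141, 0.0, 0.131]
wrist_force: [-0.2, 0.3, 0.9]
width: 0.0001
```

>>> drive_tool([
  [[0, 0, 10, 0], [0, 0, 10, 0], [0, 0, 8, 0], [0, 0, 4, 0], [0, 0, 1, 0], [0, 0, 1, 0], [0, 0, 0, 0], [0, 0, 0, 0]],
])

```text
clock: 14.6
position: [0.5643, -0.1798, 0.2166]
eef_rot: [3.142, -0.0, 0.131]
wrist_force: [-0.7, -0.0, 0.3]
width: 0.0003
```

>>> drive_tool([
  [[0, 0, 1, 0], [0, 0, 1, 0], [0, 0, 1, 0], [0, 0, 0, 0], [0, 0, 0, 0]],
])

```text
clock: 15.1
position: [0.5642, -0.1797, 0.2134]
eef_rot: [-3.141, 0.0, 0.131]
wrist_force: [0.2, 0.3, 0.1]
width: 0.0002
```

>>> drive_tool([
  [[0, 0, 1, 0], [0, 0, 0.5, 0], [0, 0, 0, 0], [0, 0, 0, 0]],
])

```text
clock: 15.5
position: [0.5642, -0.1797, 0.2119]
eef_rot: [-3.141, 0.0, 0.131]
wrist_force: [-0.6, -0.3, -0.5]
width: 0.0001
```

>>> drive_tool([
  [[0, 0, 0.5, 0], [0, 0, 0.5, 0], [0, 0, 0, 0], [0, 0, 0, 0]],
])

```text
clock: 15.9
position: [0.5642, -0.1797, 0.2109]
eef_rot: [-3.142, 0.0, 0.131]
wrist_force: [-1.2, 0.2, 0.5]
width: -0.0001
```

>>> drive_tool([
  [[0, 0, 0.5, 0], [0, 0, 0.5, 0], [0, 0, 0, 0], [0, 0, 0, 0]],
])

```text
clock: 16.3
position: [0.5643, -0.1798, 0.2101]
eef_rot: [3.141, -0.0, 0.131]
wrist_force: [-0.4, 0.7, 5.5]
width: -0.0001
```

>>> drive_tool([
  [[0, 0, 0.5, 0], [0, 0, 0, 0], [0, 0, 0, 0]],
])

```text
clock: 16.6
position: [0.5643, -0.1798, 0.2095]
eef_rot: [3.142, -0.0, 0.131]
wrist_force: [-0.2, -0.2, 5.4]
width: -0.0001
```

>>> drive_tool([
  [[0, 0, 0.5, 0], [0, 0, 0, 0], [0, 0, 0, 0]],
])

```text
clock: 16.9
position: [0.5643, -0.1798, 0.209]
eef_rot: [3.142, -0.0, 0.131]
wrist_force: [-0.6, -0.1, 5.0]
width: 0.0
```

The sleeve is sliding at about 5 N. Steps of 1 mm are safe, since the force can rise to 18 N at most.

>>> drive_tool([
  [[0, 0, 0.5, 0], [0, 0, 0.5, 0], [0, 0, 0, 0], [0, 0, 0, 0]],
])

```text
clock: 17.3
position: [0.5643, -0.1797, 0.208]
eef_rot: [-3.142, -0.0, 0.131]
wrist_force: [-0.4, -0.3, 5.0]
width: 0.0
```

>>> drive_tool([
  [[0, 0, 0.3, 0], [0, 0, 0.2, 0], [0, 0, 0, 0], [0, 0, 0, 0]],
])

```text
clock: 17.7
position: [0.5643, -0.1797, 0.2075]
eef_rot: [-3.142, -0.0, 0.131]
wrist_force: [0.4, 0.1, 5.0]
width: 0.0001
```

>>> drive_tool([
  [[0, 0, 0.5, 0], [0, 0, 0.5, 0], [0, 0, 0, 0], [0, 0, 0, 0]],
])

```text
clock: 18.1
position: [0.5643, -0.1797, 0.2065]
eef_rot: [-3.142, -0.0, 0.131]
wrist_force: [0.0, 0.2, 4.6]
width: -0.0003
```

>>> drive_tool([
  [[0, 0, 0.5, 0], [0, 0, 0.5, 0], [0, 0, 0, 0], [0, 0, 0, 0]],
])

```text
clock: 18.5
position: [0.5643, -0.1797, 0.2054]
eef_rot: [-3.142, -0.0, 0.131]
wrist_force: [1.0, 0.5, 4.7]
width: -0.0003
```

>>> drive_tool([
  [[0, 0, 0.5, 0], [0, 0, 0.5, 0], [0, 0, 0, 0], [0, 0, 0, 0]],
])

```text
clock: 18.9
position: [0.5643, -0.1797, 0.2044]
eef_rot: [-3.142, -0.0, 0.131]
wrist_force: [0.3, -0.6, 4.0]
width: 0.0001
```

>>> drive_tool([
  [[0, 0, 0.5, 0], [0, 0, 0.5, 0], [0, 0, 0, 0], [0, 0, 0, 0]],
])

```text
clock: 19.3
position: [0.5643, -0.1797, 0.2034]
eef_rot: [-3.142, -0.0, 0.131]
wrist_force: [0.1, 0.2, 4.0]
width: 0.0001
```

>>> drive_tool([
  [[0, 0, 0.5, 0], [0, 0, 0.5, 0], [0, 0, 0, 0], [0, 0, 0, 0]],
])

```text
clock: 19.7
position: [0.5644, -0.1798, 0.2027]
eef_rot: [3.141, -0.001, 0.131]
wrist_force: [-0.0, 0.9, 9.7]
width: 0.0004
```

It's on the stop now.

>>> drive_tool([
  [[0, 0, 0.4, 0], [0, 0, 0, 0], [0, 0, 0, 0]],
])

```text
clock: 20.0
position: [0.5644, -0.1798, 0.2024]
eef_rot: [3.141, -0.001, 0.131]
wrist_force: [-0.7, -0.4, 10.4]
width: 0.0001
```

>>> drive_tool([
  [[0, 0, 0.5, 0], [0, 0, 0, 0], [0, 0, 0, 0]],
])

```text
clock: 20.3
position: [0.5645, -0.1798, 0.2021]
eef_rot: [3.141, -0.001, 0.131]
wrist_force: [0.3, 0.6, 14.1]
width: -0.0002
```

>>> drive_tool([
  [[0, 0, 0.5, 0], [0, 0, 0, 0], [0, 0, 0, 0]],
])

```text
clock: 20.6
position: [0.5646, -0.1799, 0.2017]
eef_rot: [3.141, -0.002, 0.131]
wrist_force: [-1.1, 0.1, 15.7]
width: 0.0001
```

>>> drive_tool([
  [[0, 0, 0.5, 0], [0, 0, 0, 0], [0, 0, 0, 0]],
])

```text
clock: 20.9
position: [0.5647, -0.1799, 0.2014]
eef_rot: [3.141, -0.002, 0.131]
wrist_force: [-0.2, -0.3, 17.9]
width: 0.0005
```

```bash
python3 -c "
from h import *
s=read_state();print(s['wrist_force'],s['position'])"
```

```text
[-0.23639181 -0.25939323 17.9440659 ] [ 0.56469176 -0.17992213  0.20141083]
```

>>> drive_tool([
  [[0, 0, 0.5, 0], [0, 0, 0, 0], [0, 0, 0, 0]],
])

```text
clock: 21.2
position: [0.5648, -0.18, 0.2011]
eef_rot: [3.141, -0.002, 0.131]
wrist_force: [-1.1, 0.4, 20.5]
width: 0.0002
```

>>> drive_tool([
  [[0, 0, 0, 0]],
])

```text
clock: 21.3
position: [0.5648, -0.1799, 0.2011]
eef_rot: [3.141, -0.002, 0.131]
wrist_force: [-0.4, 1.2, 21.6]
width: 0.0002
```

The first tap peaked at about 21 N. I'll back off and do the second, confirming tap.

>>> drive_tool([
  [[0, 0, -2, 0], [0, 0, -4, 0], [0, 0, 0, 0], [0, 0, 0, 0], [0, 0, 0, 0]],
])

```text
clock: 21.8
position: [0.5642, -0.1797, 0.2058]
eef_rot: [-3.141, 0.0, 0.131]
wrist_force: [0.2, -0.4, -0.8]
width: 0.0005
```

>>> drive_tool([
  [[0, 0, 2, 0], [0, 0, 1, 0], [0, 0, 0.5, 0], [0, 0, 0.5, 0], [0, 0, 0, 0], [0, 0, 0, 0]],
])

```text
clock: 22.4
position: [0.5642, -0.1797, 0.202]
eef_rot: [-3.141, 0.0, 0.131]
wrist_force: [-0.4, -0.4, 0.4]
width: 0.0002
```

>>> drive_tool([
  [[0, 0, 0.5, 0], [0, 0, 0.5, 0], [0, 0, 0, 0], [0, 0, 0, 0]],
])

```text
clock: 22.8
position: [0.5644, -0.1798, 0.2013]
eef_rot: [3.141, -0.001, 0.131]
wrist_force: [-0.4, 0.2, 5.5]
width: -0.0001
```

>>> drive_tool([
  [[0, 0, 0.5, 0], [0, 0, 0.2, 0], [0, 0, 0, 0], [0, 0, 0, 0]],
])

```text
clock: 23.2
position: [0.5646, -0.1799, 0.2011]
eef_rot: [3.141, -0.002, 0.131]
wrist_force: [-1.4, 0.0, 14.6]
width: 0.0002
```

>>> drive_tool([
  [[0, 0, 0.3, 0], [0, 0, 0, 0], [0, 0, 0, 0]],
])

```text
clock: 23.5
position: [0.5648, -0.18, 0.2011]
eef_rot: [3.141, -0.002, 0.131]
wrist_force: [-1.3, 0.9, 17.9]
width: 0.0001
```

>>> drive_tool([
  [[0, 0, 0, 0]],
])

```text
clock: 23.6
position: [0.5648, -0.18, 0.2011]
eef_rot: [3.141, -0.002, 0.131]
wrist_force: [-1.8, 0.2, 18.5]
width: 0.0004
```

>>> drive_tool([
  [[0, 0, 0.3, 0], [0, 0, 0, 0], [0, 0, 0, 0]],
])

```text
clock: 23.9
position: [0.5648, -0.18, 0.201]
eef_rot: [3.141, -0.002, 0.131]
wrist_force: [-1.3, 1.3, 20.5]
width: 0.0001
```

>>> drive_tool([
  [[0, 0, 0, 0]],
])

```text
clock: 24.0
position: [0.5648, -0.18, 0.201]
eef_rot: [3.141, -0.002, 0.131]
wrist_force: [-1.2, 0.7, 21.1]
width: 0.0001
```

>>> drive_tool([
  [[0, 0, -2, 0], [0, 0, -10, 0], [0, 0, -30, 0], [0, 0, -40, 0], [0, 0, -10, 0], [0, 0, 0, 0], [0, 0, 0, 0], [0, 0, 0, 0]],
])

```text
clock: 24.8
position: [0.564, -0.1796, 0.2906]
eef_rot: [-3.141, 0.002, 0.131]
wrist_force: [-0.1, -0.2, -0.4]
width: 0.0003
```

```bash
python3 - <<'E'
from h import *
c=shot("side","s5"); w=shot("wrist","w5");s=read_state(); p=s["position"];print(p,s["wrist_force"])
H=np.array([.564,-.1797,.1287])
print("head",proj(c,H),proj(w,H))
a=cv2.resize(c["frame"][115:265,307:407],(400,600),interpolation=2)
b=cv2.resize(c["frame"],(400,300)); b2=cv2.resize(w["frame"],(400,300))
cv2.imwrite("pics/z5.png",np.hstack([a,np.vstack([b,b2])])[:,:,::-1])
E
```

```text
[ 0.56405004 -0.17965514  0.29080838] [0.03783873 0.83422584 0.61855341]
head [358.01514154 180.24780949] [323.68562612 242.10238858]
```

View pics/z5.png

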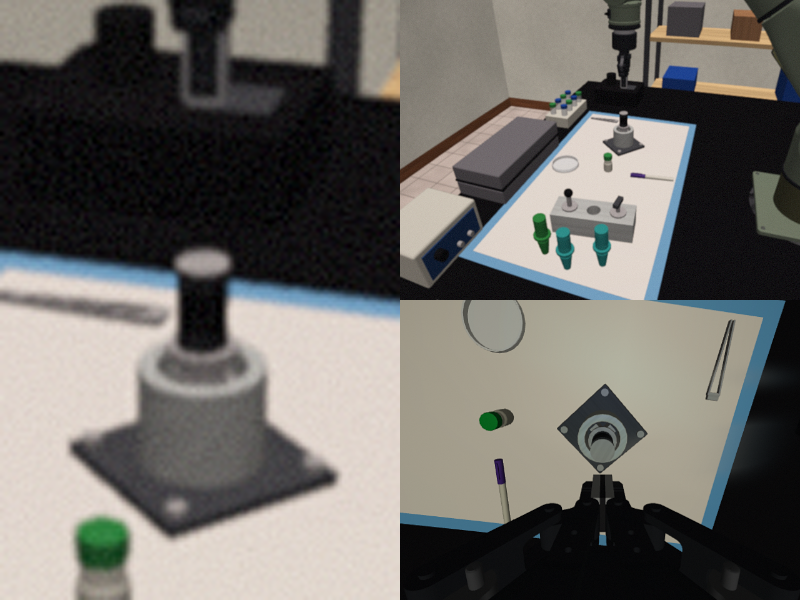

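The holder stands upright in the socket, with its head at side (358,180.8) as predicted for z≈0.1287. The bystanders haven't moved and the arm is clear, so I'll hand in.

```bash
python3 -c "
from h import *
print(job_done())"
```

```text
the job is handed in; nothing more can be done
None
```

The probe holder is out of the tool block and upright in the stand's taper socket. I set it in lightly, let go, then tapped it down with shut fingertips. I handed in at about 25 s; no verdict was reported.

- **Setting in:** it touched on one side going in (about 3 N sideways). I shifted it 1 mm and released it at a tip depth of about 40 mm, with an estimated push of about 5 N just before.
- **First tap:** the sleeve slid at about 4–5 N for roughly 7 mm until it met its stop. The force then built up to a reading of 20.5–21.6 N, and the head sprang back about 0.5 mm.
- **Second tap:** it read 20.5–21.1 N and moved the head only about 0.1 mm further than the first tap, so the taper appears locked. I read force only at the end of each small step, so a brief higher peak can't be ruled out.
- **Last pictures:** the holder is upright with its head at about z 0.129 m. The other tools, the jar, dish, pen, tweezers and the look-alikes look unmoved by eye. The gripper is clear of everything.

None of the last checks failed or disagreed.

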